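# Hook the charged pack into its dock and lock it with the friction peg

### The job

Fit the battery pack with the green labels into the charging dock: hold it tilted, hook its tongue under the dock's blue lip, then swing the other end down until the pack lies flat on the floor of the bay. Then turn the yellow friction peg clockwise as far as it goes, so that its arm lies over the end of the pack, and press it fully down so that it holds. Leave the orange pack, the dock and the other things where they are, and let go of everything.

Things in the scene. Friction and masses are not known exactly. Their poses are not given: they have to be found in the camera images.
- green_pack: Dark battery pack with green labels, the one to fit, about 180 g. Origin: centre of the underside of its main block, 100 (x) x 56 (y) x 22 (z) mm. A flat tongue, 40 mm wide and 5 mm thick, flush with the underside, sticks out of the -x end from x=-50 to x=-68 mm. Starts flat on the bench, z up.
- green_pack_grip (a point): Grasp place on the green pack, 42 mm above its underside over the origin: a grey rib along the pack's x, 50 mm long, 16 mm wide in y, standing on the block from z=22 up to z=48 mm. Grasp it across y, fingertips kept above z=22 mm.
- green_pack_toe (a point): Middle of the tongue's front edge, at x=-68, y=0, z=2.5 mm in the green pack's frame.
- orange_pack: A second battery pack of the same shape and frame with orange labels; leave it alone.
- dock: Fixed grey dock, 182 (x) x 78 (y) mm; origin on the bench at its bay's middle, x from the lip end to the peg end. Floor top z=8. Inner faces: front wall x=-70, rear wall x=52, sides y=+-30 mm; rear and sides rise to z=19, flared tops to z=26. Lowered flat the pack cannot enter: tilt it 0.2 to 0.32 rad, tongue end down, slide it along its own -x under the lip (the raised end clears the peg only if it slides under 20 mm), then swing it down.
- lip_edge (a point): Middle of the lower edge of the blue lip, x=-58, y=0, z=20 mm in the dock's frame. The lip runs across the whole width of the dock, from this edge back to the front wall; its top is at z=25 mm.
- bay (a point): Middle of the bay floor, x=y=0, z=8 mm in the dock's frame; axes as the dock's. The seated pack's origin rests here (2 mm of play each way), its x along the dock's x, its toe at dock x=-68 mm, the top of its block 30 mm above the bench.
- peg_grip (a point): Grip of the yellow peg, on its axis at dock x=80, y=0 mm; 62.5 mm above the bench with the peg up, 55.5 mm fully down. The grip is an upright bar 34 mm long (along this point's y) and 12 mm thick (along its x); its top is 11 mm above this point, its foot 18 mm below. The point turns and sinks with the peg.
- peg_arm (a point): Tip of the peg's locking arm (its underside), 40 mm from the axis, to peg_grip's -y and 24 mm lower than it; the arm is 10 mm wide and 6 mm thick.
- peg_turn (a joint): Turn of the peg, rad, clockwise from above positive, stops at 0 and 1.57, stays where left (friction 0.06 N m). At 0 the arm points along the dock's -y, clear of the bay; at 1.57 along the dock's -x, over the end of the pack. Starts between 0.1 and 0.35.
- peg_press (a joint): How far the peg is pressed down, m: 0 up (start), 0.007 fully home. About 5 N of friction; it stays where left. Fully home its arm clears the top of a seated pack by 1.5 mm; it cannot pass over a pack that is not down.
- usb_stick: Bystander: orange USB stick, 18x53x8 mm, lies beside the green pack.
- battery: Bystander: red and white cell, 15x50x15 mm, lies beside the orange pack.
- solvent_bottle: Bystander: standing white squeeze bottle, 50x56x170 mm, red spout.
- flux_dropper: Bystander: standing amber dropper bottle, 33x34x102 mm.
- screwdriver_yellow: Bystander: yellow-handled screwdriver lying near the front edge, 24x152x24 mm, long along its y.
- electrical_tape: Bystander: black tape roll lying flat, 59 mm across, 19 mm high.
- marker_black: Bystander: white felt marker with a black cap lying in front of the computer, 14x134x15 mm, long along its y.

How it is judged:
By the outcome, as a careful person would: the job done as asked, in the order asked, and still so for the second after the job is handed in, with the robot touching nothing.
It also fails if it takes over 58 s, if anything falls off the work surface, if the arm or the gripper's body presses on something with over 40 N, if the wrist force passes 120 N, or if a joint passes its speed limit or range.

### The arm

A 6-joint arm with a two-finger parallel gripper is mounted at the origin on a cart in front of the work surface, level with it; the furniture and walls round the work are solid. World frame = base frame: x ahead of the robot, y to its left, z up, the work surface at z = 0. Lengths are in m, angles in rad, forces in N, time in s.
With the tool pointing down it reaches from about 0.35 to 0.85 m from the base axis. Payload 8.1 kg.
Tool frame: the origin (TCP) lies on the centre line of the jaws, within the pads' length; the fingertips stand arm.tcp_to_tips ahead of it and the grasp point (between the pads) lies 5 mm behind it (arm.tcp_to_tips is the distance from the TCP to the fingertips, in m); z points along the fingers, y is the line along which they close (so a half turn about z gives the same grasp; the last joint's range is limited). The gripper opens to 85 mm and grips with 20 to 120 N. Pads are 22 mm wide; open, the fingers measure 114 mm over their backs; the gripper's body (76 mm by 85 mm) begins 54 mm behind the grasp point. The pads swing forward as they close: fully open they stand 13 mm farther back than shut.
Start: joints at [-1.384, 0.13, 1.488, -0, 1.523, -0.085], TCP at [0.161, -0.578, 0.245] pointing down, gripper open.
Joint ranges: [-2.96, 2.96], [-0.89, 2.26], [0.02, 2.5], [-1.34, 4.48], [0, 2.73], [-2.66, 2.66]. Speed limits (rad/s): [2.39, 2.39, 2.79, 3.14, 3.14, 3.14].

### API

Orientations are given as a rotation vector (axis times angle).
In Python, from bench import monitor, imaging, close_job, arm gives the robot as it stands.
- The arm moves only by the tool send_rows, never from a script. Its argument "plan" is text: rows parted by semicolons, each of 5 numbers parted by spaces: the opening, from -1 (shut) to 1 (fully open), then the shift along the tool's x, y, z in mm, then the turn about the tool's z in degrees. In form: claw dx dy dz spin; .... A call has 1 to 12 rows; each row is the pose to reach, as a shift and turn from the pose commanded when the call began, along the tool's axes at that moment; what a row does not reach only later rows make up. A row lasts 1/10 s, in which the tool goes at most 50 mm and 8.59 degrees, less where a joint would pass 70% of its speed; a pose out of reach is approached as far as the arm can. A call with a gripper value outside its range is refused whole. The fingers move at their own pace and stop on an object; "newtons" is the grip in N (left out, the last holds). Time passes only in rows, so rows that repeat a pose let the fingers close. It gives the time, the measured TCP pose, the force, the opening and the grip force at its end, in the units of the state.
- monitor.get_obs(): the state, without advancing time (a new reading comes with each control period).
- imaging.snapshot(name): name is "side" or "top" or "wrist"; returns a dict with "pixels" (480x640x3 uint8, red, green, blue), "z_map" (480x640 float32, m along the optical axis (not along the pixel's ray), 0 where there is no reading), "fovy" (degrees; the focal length in pixels is half the picture's height over the tangent of half this angle, whatever the lens; pixels are square), "cx", "cy" (the principal point, pixels), "D" ([k1, k2, p1, p2, k3] as OpenCV has them; the pictures are not rectified), "origin" and "orientation" of the camera in the world. Camera axes: x right, y up, looking along -z (the intrinsics and any distortion apply to the point x, -y, -z); pixel columns grow to the right and rows downward; lengths in m; the calibration is good to about 2 mm. A picture is of the moment at which its call begins.
- close_job(): hands the job in; it is judged then, once.
The state is a dict: "time_s": time; "joints": joint angles; "joint_velocities": joint speeds; "effort": joint torques, N m; "position": TCP position; "tool_rot": TCP orientation; "contact_force": force on the tool from outside, world axes, zero at the start; "moment": the same for the moment, N m; "opening": opening from 0.0 (shut) to 1.0 (fully open); "grasp_force": force on a finger pad.
Only numpy, scipy, OpenCV 4.12 (cv2) and the standard library are available. Lean on these libraries where they do the work, as an engineer would, in place of code of your own. Each camera call takes 0.05 s, during which the arm holds its last target. There are 200 camera calls.

## Working session

There is one attempt and no reset: what is moved stays moved. The work goes in short steps, Python scripts to look and compute and a tool call to move; the robot and the scene stay as the last step left them, time stands still between calls to the robot, and variables do not carry over. Pictures are saved under pics/ and viewed, at most 10 in all, crops included, and the job is handed in when it is done.

Besides the shell and the picture viewer there is one more tool, called after "Call:" by a JSON object that holds its "op" and its "data", one argument or row to a line. send_rows: Moves the arm, as the interface text tells. Its arguments: {"type":"object","properties":{"plan":{"type":"string"},"newtons":{"type":"number"}},"required":["plan"]}

```bash
ls; mkdir -p pics
cat > h.py <<'E'
import numpy as np,cv2,pickle
from bench import monitor, imaging, close_job, arm
from scipy.spatial.transform import Rotation as R
def snap(n):
    s=imaging.snapshot(n); pickle.dump(s,open(f'{n}.pkl','wb')); return s
def rot(o):
    o=np.array(o,float)
    return o if o.shape==(3,3) else R.from_rotvec(o).as_matrix() if o.size==3 else None
def K(s):
    f=240/np.tan(np.radians(s['fovy'])/2); return np.array([[f,0,s['cx']],[0,f,s['cy']],[0,0,1]])
def rays(s,uv):
    p=cv2.undistortPoints(np.array(uv,float).reshape(-1,1,2),K(s),np.array(s['D'],float)).reshape(-1,2)
    d=np.c_[p[:,0],-p[:,1],-np.ones(len(p))]
    return np.array(s['origin']),d@rot(s['orientation']).T
def plane(s,uv,z):
    o,d=rays(s,uv); return o+d*((z-o[2])/d[:,2])[:,None]
def cloud(s,m):
    v,u=np.nonzero(m&(s['z_map']>0)); o,d=rays(s,np.c_[u,v]); return o+d*s['z_map'][v,u][:,None]
def proj(s,P):
    q=(np.array(P,float).reshape(-1,3)-s['origin'])@rot(s['orientation']); q[:,1:]*=-1
    return cv2.projectPoints(q,np.zeros(3),np.zeros(3),K(s),np.array(s['D'],float))[0].reshape(-1,2)
def hsv(s): return cv2.cvtColor(s['pixels'],cv2.COLOR_RGB2HSV)
def save(s,n): cv2.imwrite(f'pics/{n}.png',s['pixels'][:,:,::-1])
E
python3 - <<'E'
from h import *
print(monitor.get_obs(), arm.tcp_to_tips, [a for a in dir(arm) if a[0]!='_'])
for n in('top','side'):
    s=snap(n);save(s,n+'0');print(n,s['origin'],s['orientation'],s['fovy'],s['D'],s['cx'],s['cy'])
E
```

```text
pics
{'time_s': 0.0, 'joints': array([-1.38438557e+00,  1.31200105e-01,  1.48926581e+00,  1.43375213e-07,
        1.52302299e+00, -8.54202363e-02]), 'joint_velocities': array([-0.0020716 ,  0.00205258,  0.00082392,  0.00050404,  0.00029258,
       -0.00102224]), 'effort': array([-4.31009112e-04, -5.69402754e+01, -5.00552237e+01, -2.29816505e-04,
        1.45662905e-02, -5.77444865e-06]), 'position': array([ 0.16100896, -0.57744456,  0.24422856]), 'tool_rot': array([-3.11074356e+00, -4.25421084e-01,  1.50027440e-04]), 'contact_force': array([ 0.77265346,  0.11852098, -0.00306087]), 'moment': array([-0.05285885, -0.01481215,  0.00818239]), 'grasp_force': 0.0, 'opening': 0.9992877658197141} 0.014 ['MotionError', 'tcp_to_tips']
top [0.44982464 0.0699209  1.14959463] [ 0.06580641 -0.05881869 -1.58204992] 53.362888231484455 [-0.06218517  0.          0.          0.          0.        ] 310.7074049140922 238.34268761973803
side [0.57615793 0.9417775  0.64882783] [0.0254802  1.45678748 2.71999067] 56.50895083046768 [-0.01361597  0.          0.          0.          0.        ] 318.36694504150546 241.1075421300497
```

View pics/top0.png

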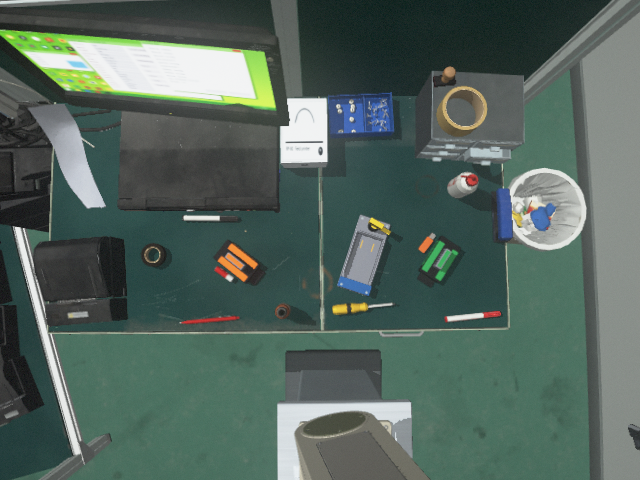

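View pics/side0.png

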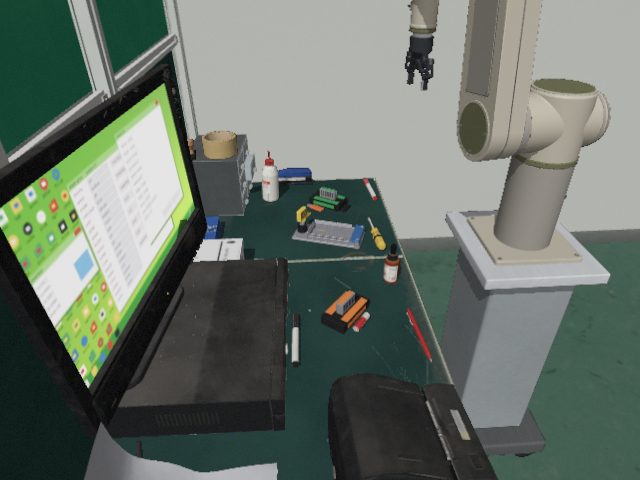

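The top view shows the green pack near (438,260), the dock from its blue lip (352,285) to the yellow peg (378,225), and the USB stick at (427,243). The side view confirms this, with the peg arm up.

```bash
cat > m.py <<'E'
from h import *
def big(m,n=1):
    k,l,st,c=cv2.connectedComponentsWithStats(m.astype(np.uint8)); o=np.argsort(-st[1:,4])[:n]+1
    return [(l==i) for i in o]
if __name__=='__main__':
    for n in('top','side'):
        s=pickle.load(open(n+'.pkl','rb'));h=hsv(s)
        H,S,V=h[...,0],h[...,1],h[...,2]
        roi=np.zeros(H.shape,bool)
        if n=='top': roi[200:320,330:480]=1
        else: roi[170:260,280:375]=1
        for nm,c,z in(('green',(H>50)&(H<80)&(S>150)&(V>90),.022),('blue',(H>100)&(H<120)&(S>130)&(V>90),.025),('yellow',(H>22)&(H<33)&(S>150)&(V>100),.06),('orange',(H>5)&(H<18)&(S>150)&(V>120),.008)):
            for m in big(c&roi,3):
                if m.sum()<8: continue
                P=cloud(s,m); r=cv2.minAreaRect(plane(s,np.argwhere(m)[:,::-1],z)[:,:2].astype(np.float32)*1000)
                print(n,nm,m.sum(),np.argwhere(m)[:,::-1].mean(0).round(),'cloud',(np.median(P,0)*1000).round(),np.round(r[0]),np.round(r[1]),round(r[2],1))
E
python3 m.py
python3 - <<'E'
from h import *
s=pickle.load(open('top.pkl','rb'))
cv2.imwrite('pics/c.png',cv2.resize(s['pixels'][205:325,325:485,::-1],(800,600),interpolation=cv2.INTER_CUBIC))
w=snap('wrist');p=monitor.get_obs()['position'];print(w['origin'],w['orientation'],w['fovy'],w['D'],p)
E
```

```text
top green 184 [433. 256.] cloud [ 494. -214.   23.] [ 494. -214.] [14. 78.] 55.9
top green 55 [440. 275.] cloud [ 450. -230.   24.] [ 450. -231.] [14. 23.] 54.6
top green 45 [443. 258.] cloud [ 488. -232.   49.] [ 488. -239.] [ 6. 41.] 55.5
top blue 308 [354. 285.] cloud [428. -26.  26.] [427. -26.] [77. 23.] 70.9
top yellow 129 [378. 225.] cloud [564. -79.  72.] [561. -83.] [55. 20.] 58.1
top yellow 118 [339. 309.] cloud [373.  10.  22.] [375.  12.] [20. 33.] 6.4
top yellow 114 [359. 307.] cloud [376. -37.  22.] [379. -33.] [17. 37.] 4.0
top orange 117 [425. 244.] cloud [ 523. -200.    9.] [ 522. -201.] [18. 38.] 51.6
side blue 199 [294. 173.] cloud [ 586. -372.   40.] [ 584. -401.] [ 46. 101.] 85.3
side blue 138 [357. 233.] cloud [428. -26.  24.] [428. -26.] [83. 23.] 71.5
side yellow 45 [304. 215.] cloud [563. -73.  47.] [562. -70.] [67. 24.] 88.7
side yellow 10 [373. 232.] cloud [385. -42.  17.] [398.  29.] [ 7. 27.] 10.9
side orange 55 [316. 208.] cloud [ 524. -199.    6.] [ 524. -196.] [25. 43.] 47.3
[ 0.23218501 -0.55823184  0.37134691] [-0.25121588  0.1932757  -1.29010006] 61.435014054352344 [-0.06744413  0.          0.          0.          0.        ] [ 0.16102475 -0.57755519  0.24444819]
```

View pics/c.png

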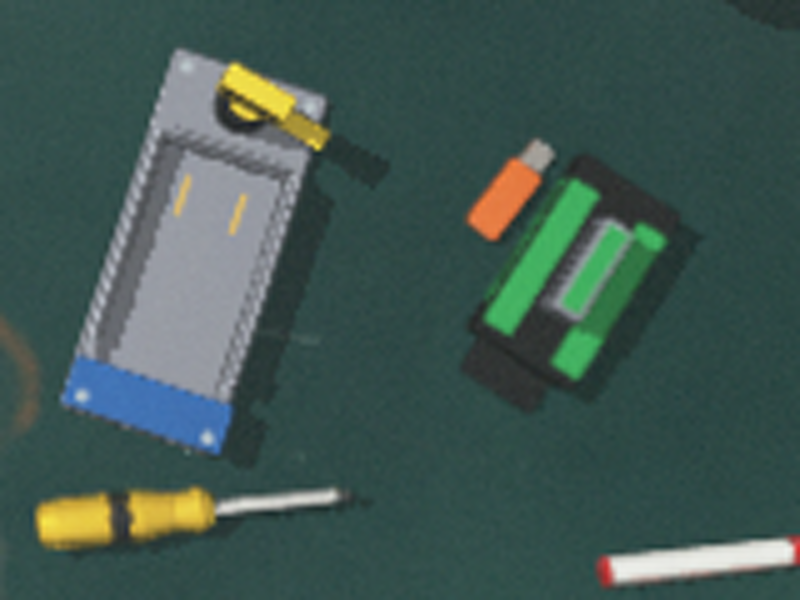

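The close crop shows the pack's tongue at (505,385), toward the robot; the pack's yaw is about -34°. The dock's yaw is about -19°. The peg's arm points at (325,140), so its turn is about 0.24. Next I go above the pack for a close look.

Call:
{"op": "send_rows", "data": {
  "plan": "1 405 -246 45 50;1 405 -246 45 50;1 405 -246 45 50;1 405 -246 45 50;1 405 -246 45 50;1 405 -246 45 50;1 405 -246 45 50;1 405 -246 45 50;1 405 -246 45 50;1 405 -246 45 50;1 405 -246 45 50;1 405 -246 45 50"
}}

```text
time_s: 1.35
position: [0.4854, -0.2312, 0.1997]
tool_rot: [3.002, -0.926, -0.002]
contact_force: [-0.3, -0.3, -0.3]
opening: 0.997
grasp_force: 0.0
```

```bash
cat > st.py <<'E'
from h import *
def st():
    o=monitor.get_obs();r=rot(o['tool_rot']);yaw=np.degrees(np.arctan2(r[1,0],r[0,0]))
    print('t',o['time_s'],'p',(o['position']*1000).round(1),'yaw',yaw.round(2),'zt',r[:,2].round(3),'F',o['contact_force'].round(1),'op',round(o['opening'],3),'g',o['grasp_force'],'j6',o['joints'][5].round(2))
    return o,r
def rel(o,r,P):  # shift in tool axes, mm
    return (r.T@(np.array(P)/1000-o['position'])*1000).round(1)
E
python3 - <<'E'
from st import *
o,r=st();s=snap('wrist');save(s,'w1')
print(proj(s,[[.485,-.231,.048]]))
E
```

```text
t 1.35 p [ 485.4 -231.2  199.7] yaw -34.27 zt [-0.001  0.    -1.   ] F [-0.3 -0.3 -0.3] op 0.997 g 0.0 j6 1.63
[[315.72178975 224.84865786]]
```

View pics/w1.png

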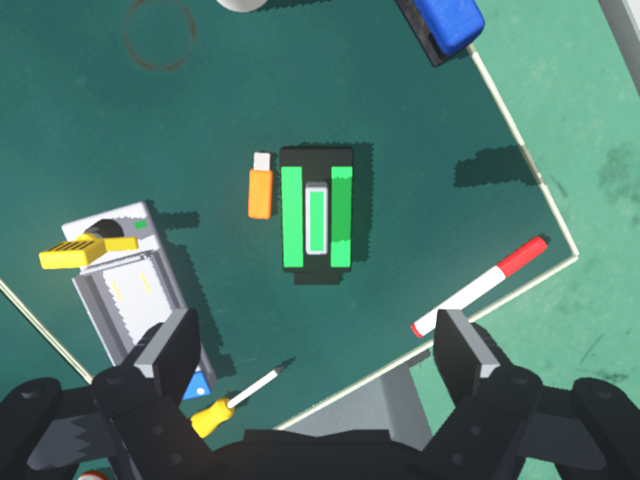

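The wrist view shows the pack at (317,210), the rib label at (317,222), and the USB stick beside it at (261,193). The dock is partly in view, with the peg at (90,250).

Run:
```python
from st import *; from m import big
o=monitor.get_obs();r=rot(o['tool_rot'])
s=pickle.load(open('wrist.pkl','rb'));h=hsv(s);H,S,V=h[...,0],h[...,1],h[...,2]
g=(H>50)&(H<80)&(S>150)&(V>90);g[300:]=0;g[:,:260]=0;g[:,370:]=0
for m in big(g,3):
    P=cloud(s,m);z=np.median(P[:,2]); q=cv2.minAreaRect((plane(s,np.argwhere(m)[:,::-1],z)[:,:2]*1000).astype(np.float32))
    print(m.sum(),z,q)
# dock peg view: yellow pts, blue
y=(H>22)&(H<33)&(S>150)&(V>100);y[300:]=0;y[:,200:]=0;y[:200]=0
P=cloud(s,big(y)[0])*1000;top=P[P[:,2]>P[:,2].max()-4];print('peg top',P[:,2].max(),top.mean(0),cv2.minAreaRect(top[:,:2].astype(np.float32)))
```

```text
2061 0.020713762963093074 ((472.6744384765625, -246.1300048828125), (16.22934913635254, 80.32344818115234), 55.804561614990234)
1986 0.020724649995874173 ((493.81109619140625, -214.56719970703125), (15.604514122009277, 79.57058715820312), 55.508056640625)
684 0.04674600954399047 ((486.4112243652344, -232.6437530517578), (8.033733367919922, 41.36243438720703), 55.63908767700195)
peg top 73.7180060957756 [567.68597049 -79.05726718  71.28295528] ((568.4119873046875, -77.15351867675781), (34.11336898803711, 11.88996696472168), 60.7054443359375)
```

Call:
{"op": "send_rows", "data": {
  "plan": "1 5.6 0.6 50 0;1 5.6 0.6 100 0;1 5.6 0.6 135 0;1 5.6 0.6 159 0;1 5.6 0.6 159 0;0 5.6 0.6 159 0;-1 5.6 0.6 159 0;-1 5.6 0.6 159 0;-1 5.6 0.6 159 0;-1 5.6 0.6 159 0;-1 5.6 0.6 159 0",
  "newtons": 25
}}

```text
time_s: 2.5
position: [0.4903, -0.2363, 0.0425]
tool_rot: [3.001, -0.929, 0.003]
contact_force: [-0.8, 0.5, 6.9]
opening: 0.18
grasp_force: 26.5
```

```bash
python3 -c "
from st import *;st()"
```

```text
t 2.5 p [ 490.3 -236.3   42.5] yaw -34.42 zt [ 0.002 -0.001 -1.   ] F [-0.8  0.5  6.9] op 0.18 g 26.521503031253815 j6 1.63
```

Call:
{"op": "send_rows", "data": {
  "plan": "-1 0 0 -20 0;-1 0 0 -45 0;-1 0 0 -70 0;-1 -25 -20 -70 -8;-1 -60 -45 -70 -16;-1 -96.4 -74.1 -70 -24;-1 -96.4 -74.1 -70 -32;-1 -96.4 -74.1 -70 -40;-1 -96.4 -74.1 -70 -48;-1 -96.4 -74.1 -70 -56;-1 -96.4 -74.1 -70 -64;-1 -96.4 -74.1 -70 -72"
}}

```text
time_s: 3.7
position: [0.4514, -0.12, 0.1109]
tool_rot: [-2.971, -1.021, 0.001]
contact_force: [0.1, 0.7, -2.7]
opening: 0.178
grasp_force: 25.5
```

Call:
{"op": "send_rows", "data": {
  "plan": "-1 0 0 0 -8;-1 0 0 0 -16;-1 0 0 0 -24;-1 0 0 0 -33.4;-1 0 0 0 -33.4;-1 0 0 0 -33.4;-1 0 0 0 -33.4"
}}

```text
time_s: 4.4
position: [0.4517, -0.1202, 0.1112]
tool_rot: [-2.561, -1.819, 0.0]
contact_force: [-0.5, 0.2, -3.0]
opening: 0.181
grasp_force: 25.5
```

Run:
```python
from st import *
o,r=st();s=snap('side');t=snap('wrist')
c=s['pixels'][160:260,270:403,::-1]; a=cv2.resize(c,(600,451),interpolation=cv2.INTER_CUBIC)
cv2.imwrite('pics/s2.png',a);save(t,'w2')
print(rel(o,r,[452.6,-120.7,0]))
```

```text
t 4.4 p [ 451.7 -120.2  111.2] yaw 70.78 zt [-0.  0. -1.] F [-0.5  0.2 -3. ] op 0.181 g 25.518337190151215 j6 -0.03
[ -0.2   1.  111.2]
```

View pics/s2.png

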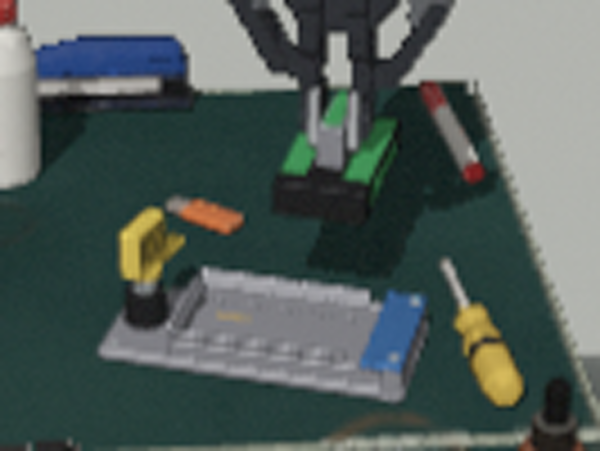

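The side crop shows the pack held level at (330,170), with its rear end facing the dock's near side wall. I'll measure its tilt from the wrist depth on the labels.

```bash
cat > tilt.py <<'E'
from st import *
def pack():
    """pose of held pack from wrist depth on labels: pitch vs tool x, label-plane"""
    o,r=st();s=snap('wrist');h=hsv(s);H,S,V=h[...,0],h[...,1],h[...,2]
    g=(H>50)&(H<80)&(S>150)&(V>70); g=cv2.erode(g.astype(np.uint8),np.ones((3,3)))>0
    P=(cloud(s,g)-o['position'])@r*1000   # tool frame, z along fingers
    P=P[(abs(P[:,0])<70)&(abs(P[:,1])<32)]
    L=P[abs(P[:,1])>13]
    for _ in range(3):
        A=np.c_[L[:,:2],np.ones(len(L))];c=np.linalg.lstsq(A,L[:,2],rcond=None)[0];e=L[:,2]-A@c;L=L[abs(e)<3]
    q=cv2.minAreaRect(L[:,:2].astype(np.float32))
    print(len(P),len(L),'dz/dx',c.round(3),'rms',e.std().round(2),'x range',L[:,0].min().round(1),L[:,0].max().round(1),'y',L[:,1].min().round(1),L[:,1].max().round(1),q)
    return s
if __name__=='__main__': pack()
E
python3 tilt.py
```

```text
t 4.5 p [ 451.8 -120.3  111.3] yaw 70.85 zt [-0.  0. -1.] F [-0.2 -0.9 -3.1] op 0.179 g 25.51901936531067 j6 -0.04
7663 4642 dz/dx [0.0000e+00 1.0000e-03 2.1765e+01] rms 0.59 x range -49.6 30.3 y -26.8 26.4 ((-9.757881164550781, -0.3494224548339844), (79.86222076416016, 53.070228576660156), 0.3980003595352173)
```

Call:
{"op": "send_rows", "data": {
  "plan": "-1 5 0 20 0;-1 5 0 37 0;-1 5 0 41 0;-1 5 0 43 0;-1 5 0 45 0;-1 5 0 47 0;-1 5 0 49 0;-1 5 0 51 0;-1 5 0 51 0;-1 5 0 51 0"
}}

```text
time_s: 5.55
position: [0.4542, -0.118, 0.0628]
tool_rot: [2.555, 1.821, -0.002]
contact_force: [-9.6, -8.5, 11.3]
opening: 0.182
grasp_force: 28.8
```

Run:
```python
from tilt import *
s=pack();save(s,'w3')
```

```text
t 5.55 p [ 454.2 -118.    62.8] yaw 70.95 zt [ 0.001 -0.004 -1.   ] F [-9.6 -8.5 11.3] op 0.182 g 28.80655199289322 j6 -0.03
7474 4689 dz/dx [-1.1500e-01  8.0000e-03  2.0799e+01] rms 0.56 x range -7.2 31.6 y -27.2 26.0 ((12.253484725952148, -0.5306816101074219), (53.178932189941406, 38.34364700317383), 89.3883056640625)
```

```bash
sed -i 's/for _ in range(3):/for k in (12,6,3):/; s/abs(e)<3\]/abs(e)<k]/' tilt.py; python3 tilt.py
```

```text
t 5.6 p [ 454.2 -117.9   62.8] yaw 70.95 zt [ 0.001 -0.004 -1.   ] F [-8.7 -7.6 11.6] op 0.182 g 28.80496859550476 j6 -0.03
7484 4705 dz/dx [-1.1300e-01  8.0000e-03  2.0765e+01] rms 0.57 x range -7.3 31.5 y -27.1 26.1 ((12.003654479980469, -0.5522918701171875), (53.122623443603516, 38.79374313354492), 89.84247589111328)
```

View pics/w3.png

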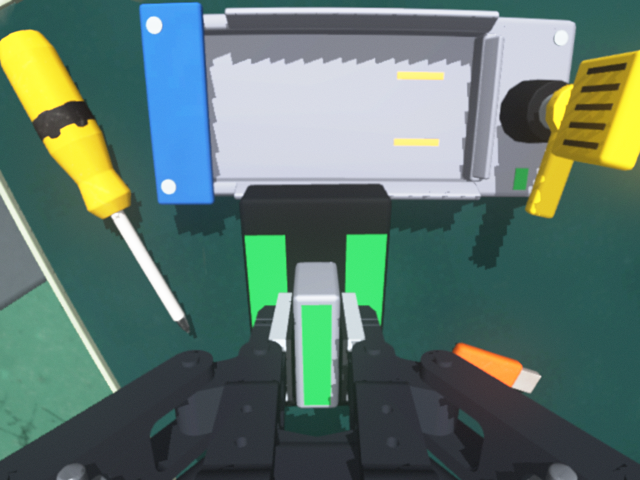

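The wrist view shows the pack's rear edge resting on the dock's side wall at (315,190), with the tilt starting at about 0.115 rad. The dock is clearly visible, with the lip at (178,105) and the peg axis near (540,110). I'll press further.

Call:
{"op": "send_rows", "data": {
  "plan": "-1 0 0 2 0;-1 0 0 4 0;-1 0 0 6 0;-1 0 0 8 0;-1 0 0 8 0"
}}

```text
time_s: 6.15
position: [0.4541, -0.1192, 0.0556]
tool_rot: [2.554, 1.82, -0.005]
contact_force: [-15.9, -13.8, 19.8]
opening: 0.182
grasp_force: 32.6
```

```bash
python3 tilt.py
```

```text
t 6.15 p [ 454.1 -119.2   55.6] yaw 70.96 zt [ 0.001 -0.006 -1.   ] F [-15.9 -13.8  19.8] op 0.182 g 32.55162388086319 j6 -0.03
6744 4314 dz/dx [-2.4200e-01  8.0000e-03  1.8794e+01] rms 0.53 x range -8.3 30.5 y -27.1 26.0 ((11.142162322998047, -0.4960136413574219), (53.03242111206055, 38.66661834716797), 89.6997299194336)
```

Call:
{"op": "send_rows", "data": {
  "plan": "-1 0 0 1.5 0;-1 0 0 1.5 0;-1 0 0 -20 0;-1 0 0 -50 0;-1 -10 0 -60 0;-1 -10 0 -60 0;-1 -10 0 -60 0"
}}

```text
time_s: 6.9
position: [0.45, -0.1254, 0.1118]
tool_rot: [2.559, 1.822, 0.0]
contact_force: [-1.4, 0.1, -2.7]
opening: 0.179
grasp_force: 29.0
```

```bash
cat > dock.py <<'E'
from tilt import *; from m import big
s=pack();h=hsv(s);H,S,V=h[...,0],h[...,1],h[...,2]
b=big((H>100)&(H<120)&(S>130)&(V>90))[0]
P=cloud(s,b)*1000;z=np.median(P[:,2]);q=cv2.minAreaRect((plane(s,np.argwhere(b)[:,::-1],.025)[:,:2]*1000).astype(np.float32));print('lip',z,q,np.argwhere(b)[:,::-1].min(0),np.argwhere(b)[:,::-1].max(0))
for zz in (.0625+.011,):
    y=(H>22)&(H<33)&(S>130)&(V>80)
    for m in big(y,2):
        P=cloud(s,m)*1000;T=P[P[:,2]>68]
        if len(T)>30: print('peg',m.sum(),P[:,2].max(),np.median(T[:,2]),cv2.minAreaRect(T[:,:2].astype(np.float32)))
E
python3 dock.py
```

```text
t 6.9 p [ 450.  -125.4  111.8] yaw 70.92 zt [ 0.  0. -1.] F [-1.4  0.1 -2.7] op 0.179 g 29.00205820798874 j6 -0.05
6746 4290 dz/dx [-2.3600e-01  5.0000e-03  1.8879e+01] rms 0.53 x range -7.5 30.6 y -26.9 26.0 ((11.5692138671875, -0.4443778991699219), (52.89990234375, 37.85537338256836), 89.76288604736328)
lip 23.322242355106855 ((427.2694091796875, -27.198413848876953), (77.40863037109375, 24.352567672729492), 70.77947235107422) [182  11] [238 170]
peg 5910 74.66802977595208 71.59711995145705 ((568.0411987304688, -76.09556579589844), (34.373497009277344, 13.314908981323242), 58.59920883178711)
```

Tilt holds at 0.23 rad. The dock origin is about (492.8,-50.0) mm, yaw -19.3°. Next I move above the entry pose.

Call:
{"op": "send_rows", "data": {
  "plan": "-1 10 3 -10 8;-1 20 6 -10 16;-1 30 9 -10 24;-1 40 12 -10 32;-1 50 16 -10 40;-1 60 20 -10 48;-1 70 24 -10 56;-1 84.8 27.9 -10 64;-1 84.8 27.9 -10 72;-1 84.8 27.9 -10 80;-1 84.8 27.9 -10 88;-1 84.8 27.9 -10 90.2"
}}

```text
time_s: 8.15
position: [0.5031, -0.0535, 0.1202]
tool_rot: [-3.096, 0.532, 0.005]
contact_force: [-0.0, -0.3, -2.6]
opening: 0.181
grasp_force: 29.0
```

Call:
{"op": "send_rows", "data": {
  "plan": "-1 0 0 0 0;-1 0 0 0 0;-1 0 0 0 0"
}}

```text
time_s: 8.45
position: [0.5038, -0.0539, 0.1216]
tool_rot: [-3.098, 0.523, 0.002]
contact_force: [1.1, 0.3, -1.4]
opening: 0.181
grasp_force: 29.0
```

Run:
```python
from tilt import *
s=pack();o=monitor.get_obs();r=rot(o['tool_rot']);print(rel(o,r,[504.1,-54.4,69.7]))
```

```text
t 8.45 p [503.8 -53.9 121.6] yaw -19.16 zt [-0.001  0.    -1.   ] F [ 1.1  0.3 -1.4] op 0.181 g 28.977762758731842 j6 1.7
6721 4325 dz/dx [-2.3500e-01  5.0000e-03  1.8901e+01] rms 0.53 x range -6.3 30.9 y -26.2 26.9 ((12.291133880615234, 0.35373878479003906), (37.21952819824219, 53.092857360839844), 0.05250323563814163)
[ 0.3  0.4 52.1]
```

Call:
{"op": "send_rows", "data": {
  "plan": "-1 0.3 0 25 0.1;-1 0.3 0 40 0.1;-1 0.3 0 48 0.1;-1 0.3 0 52 0.1;-1 0.3 0 52 0.1;-1 0.3 0 52 0.1"
}}

```text
time_s: 9.1
position: [0.505, -0.0542, 0.0709]
tool_rot: [3.097, -0.527, 0.001]
contact_force: [-0.8, -0.6, -2.2]
opening: 0.181
grasp_force: 28.9
```

Run:
```python
from tilt import *
s=pack();save(s,'w4');s=snap('side');c=s['pixels'][180:260,275:382,::-1]; cv2.imwrite('pics/s4.png',cv2.resize(c,(800,598),interpolation=cv2.INTER_CUBIC))
```

```text
t 9.1 p [505.  -54.2  70.9] yaw -19.32 zt [ 0.001 -0.    -1.   ] F [-0.8 -0.6 -2.2] op 0.181 g 28.910866677761078 j6 1.7
6747 4320 dz/dx [-2.3700e-01  5.0000e-03  1.8931e+01] rms 0.53 x range -6.5 30.6 y -26.2 26.8 ((12.150951385498047, 0.37070465087890625), (37.14287185668945, 52.95014190673828), 0.1878613531589508)
```

View pics/s4.png

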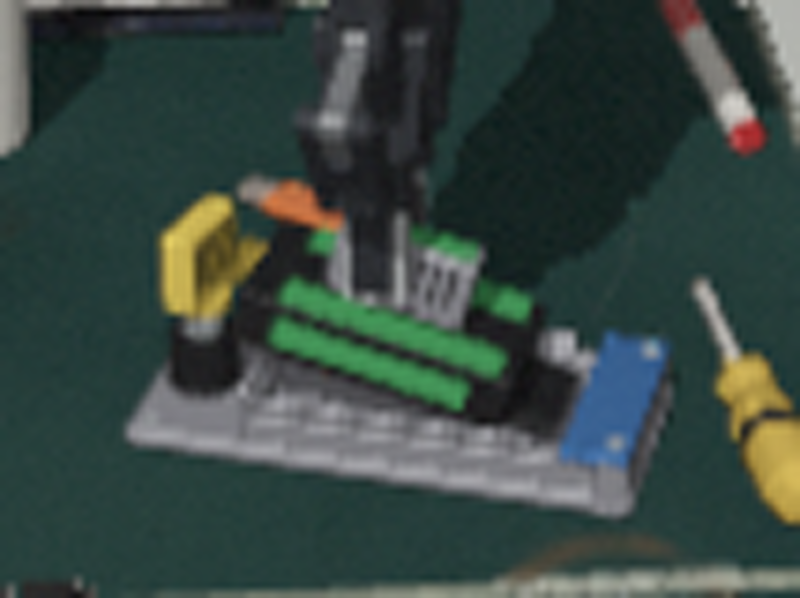

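The side crop shows the pack tilted in the bay, with its tongue at (550,400) just short of the blue lip (615,400) and its rear end clear of the peg. I slide it in.

Call:
{"op": "send_rows", "data": {
  "plan": "-1 -3 0 1.5 0;-1 -6 0 2.5 0;-1 -9 0 3.5 0;-1 -12 0 4.2 0;-1 -14.4 0 4.8 0;-1 -14.4 0 4.8 0;-1 -14.4 0 4.8 0"
}}

```text
time_s: 9.9
position: [0.491, -0.0493, 0.0656]
tool_rot: [-3.097, 0.527, -0.0]
contact_force: [-0.7, 0.1, -2.2]
opening: 0.181
grasp_force: 28.9
```

```bash
python3 tilt.py
```

```text
t 9.9 p [491.  -49.3  65.6] yaw -19.32 zt [ 0. -0. -1.] F [-0.7  0.1 -2.2] op 0.181 g 28.935261368751526 j6 1.7
6737 4312 dz/dx [-2.3500e-01  5.0000e-03  1.8916e+01] rms 0.52 x range -6.4 30.8 y -26.2 26.9 ((12.311290740966797, 0.3061790466308594), (37.207725524902344, 53.11502456665039), 0.2872016429901123)
```

Call:
{"op": "send_rows", "data": {
  "plan": "-1 1.5 0 2 0;-1 3.1 0 4 0;-1 4.7 0 6 0;-1 6.4 0 8 0;-1 8 0 10 0;-1 9.5 0 12 0;-1 11 0 14 0;-1 12 0 15.5 0;-1 12 0 17 0;-1 12 0 17 0",
  "newtons": 20
}}

```text
time_s: 10.95
position: [0.503, -0.0534, 0.0488]
tool_rot: [-3.097, 0.527, -0.002]
contact_force: [1.9, 0.1, 3.8]
opening: 0.177
grasp_force: 29.9
```

```bash
python3 tilt.py
```

```text
t 10.95 p [503.  -53.4  48.8] yaw -19.32 zt [ 0.001 -0.    -1.   ] F [1.9 0.1 3.8] op 0.177 g 29.860979318618774 j6 1.7
6965 3970 dz/dx [-0.028  0.    18.002] rms 0.58 x range -53.9 27.0 y -26.0 27.0 ((-13.496627807617188, 0.4211769104003906), (80.96157836914062, 53.02433776855469), 0.205804705619812)
```

Call:
{"op": "send_rows", "data": {
  "plan": "-1 -1 0 1.5 0;-1 -1 0 3 0;-1 -1 0 3 0;-1 0 0 3 0;0 0 0 1 0;1 0 0 0 0;1 0 0 0 0;1 0 0 0 0;1 0 0 0 0"
}}

```text
time_s: 11.9
position: [0.502, -0.0532, 0.0482]
tool_rot: [-3.097, 0.527, 0.001]
contact_force: [-0.4, -0.8, 0.5]
opening: 0.993
grasp_force: 0.0
```

Run:
```python
from tilt import *
s=pack();save(s,'w5')
```

```text
t 11.9 p [502.  -53.2  48.2] yaw -19.33 zt [-0.001  0.    -1.   ] F [-0.4 -0.8  0.5] op 0.993 g 0.0 j6 1.7
14832 11065 dz/dx [-0.    0.   19.39] rms 0.57 x range -52.3 28.2 y -26.3 26.9 ((-12.080810546875, 0.2862567901611328), (80.57393646240234, 53.141578674316406), 0.09813769161701202)
```

The pack is flat in the bay: the label plane is level and its top is at about 30 mm after allowing for the depth bias. Now the peg.

Call:
{"op": "send_rows", "data": {
  "plan": "1 0 0 -30 0;1 0 0 -65 0;0 10 0 -70 -8;0 20 0 -70 -16;0 30 0 -70 -24;0 40 0 -70 -32;0 50 0 -70 -40;0 60 0 -70 -48;0 70.1 0 -70 -56;0 70.1 0 -70 -64;0 70.1 0 -70 -72;0 70.1 0 -70 -79"
}}

```text
time_s: 13.15
position: [0.5683, -0.0765, 0.1182]
tool_rot: [-2.72, -1.57, 0.001]
contact_force: [0.1, 0.1, -0.3]
opening: 0.5
grasp_force: 0.0
```

Call:
{"op": "send_rows", "data": {
  "plan": "0 0 0 0 0;0 0 0 0 0;0 0 0 0 0"
}}

```text
time_s: 13.45
position: [0.5684, -0.0765, 0.1184]
tool_rot: [-2.727, -1.559, 0.0]
contact_force: [0.5, 0.5, -0.9]
opening: 0.495
grasp_force: 0.0
```

```bash
cat > peg.py <<'E'
from st import *; from m import big
o,r=st();s=snap('wrist');save(s,'w_peg');h=hsv(s);H,S,V=h[...,0],h[...,1],h[...,2]
y=(H>20)&(H<35)&(S>110)&(V>70)
for m in big(y,3):
    if m.sum()<100: continue
    P=cloud(s,m);Q=(P-o['position'])@r*1000;z=P[:,2]*1000
    for lo,hi in((66,80),(35,52)):
        T=Q[(z>lo)&(z<hi)&(abs(Q[:,0])<70)&(abs(Q[:,1])<70)]
        if len(T)>30: print(m.sum(),lo,'zmed',np.median(z[(z>lo)&(z<hi)]).round(1),cv2.minAreaRect(T[:,:2].astype(np.float32)))
E
python3 peg.py
```

```text
t 13.45 p [568.4 -76.5 118.4] yaw 59.51 zt [-0.  0. -1.] F [ 0.5  0.5 -0.9] op 0.495 g 0.0 j6 0.31
2624 66 zmed 71.7 ((0.5973892211914062, -0.24395370483398438), (34.334877014160156, 12.704148292541504), 0.6107527613639832)
2624 35 zmed 43.0 ((-10.869829177856445, -1.0438575744628906), (57.31483840942383, 19.35390281677246), 2.9090139865875244)
```

View pics/w_peg.png

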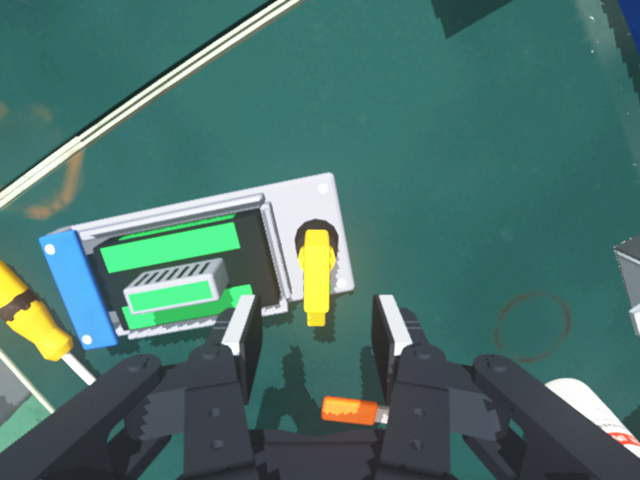

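The wrist view shows the pack in the bay with its tongue under the blue lip (75,290), and the yellow peg grip centred between the fingers at (317,260). I grip and turn it.

Call:
{"op": "send_rows", "data": {
  "plan": "0 0.5 0 30 0.5;0 0.5 0 48 0.5;0 0.5 0 57 0.5;0 0.5 0 57 0.5;-1 0.5 0 57 0.5;-1 0.5 0 57 0.5;-1 0.5 0 57 0.5;-1 0.5 0 57 0.5;-1 0.5 0 57 0.5",
  "newtons": 40
}}

```text
time_s: 14.4
position: [0.5689, -0.0758, 0.0623]
tool_rot: [2.732, 1.551, 0.001]
contact_force: [-4.2, 3.1, 4.1]
opening: 0.13
grasp_force: 42.7
```

Call:
{"op": "send_rows", "data": {
  "plan": "-1 0 0 0 8;-1 0 0 0 16;-1 0 0 0 24;-1 0 0 0 32;-1 0 0 0 40;-1 0 0 0 48;-1 0 0 0 56;-1 0 0 0 64;-1 0 0 0 70;-1 0 0 0 75;-1 0 0 0 79;-1 0 0 0 80.5"
}}

```text
time_s: 15.6
position: [0.5687, -0.0759, 0.0618]
tool_rot: [3.087, -0.583, 0.0]
contact_force: [-3.9, 2.8, 4.0]
opening: 0.132
grasp_force: 44.0
```

Call:
{"op": "send_rows", "data": {
  "plan": "-1 0 0 0 0.5;-1 0 0 0 0.5"
}}

```text
time_s: 15.8
position: [0.5687, -0.0759, 0.0616]
tool_rot: [3.085, -0.592, 0.0]
contact_force: [-3.4, 4.0, 3.4]
opening: 0.136
grasp_force: 44.7
```

Run:
```python
from st import *
o,r=st();print(o['moment'])
```

```text
t 15.8 p [568.7 -75.9  61.6] yaw -21.73 zt [ 0. -0. -1.] F [-3.4  4.   3.4] op 0.136 g 44.712637066841125 j6 1.73
[0.3838578  0.7374566  0.74450828]
```

Call:
{"op": "send_rows", "data": {
  "plan": "-1 0 0 2 0;-1 0 0 4 0;-1 0 0 6 0;-1 0 0 8 0;-1 0 0 10 0;-1 0 0 12 0;-1 0 0 12 0",
  "newtons": 70
}}

```text
time_s: 16.5
position: [0.5693, -0.0761, 0.0555]
tool_rot: [3.085, -0.593, 0.0]
contact_force: [-32.0, 9.7, 58.3]
opening: 0.129
grasp_force: 81.4
```

Run:
```python
from st import *
o,r=st();print(o['moment'])
```

```text
t 16.5 p [569.3 -76.1  55.5] yaw -21.75 zt [ 0. -0. -1.] F [-32.    9.7  58.3] op 0.129 g 81.43704771995544 j6 1.73
[1.43568708 5.70521963 0.84030966]
```

Call:
{"op": "send_rows", "data": {
  "plan": "-1 0 0 -8 0;-0.3 0 0 -8 0;0 0 0 -8 0;0 0 0 -8 0;0 0 0 -30 0;0 -20 0 -65 0;0 -20 0 -65 0;0 -20 0 -65 0"
}}

```text
time_s: 17.3
position: [0.5507, -0.0689, 0.1151]
tool_rot: [3.085, -0.595, 0.003]
contact_force: [-0.4, -0.3, -0.3]
opening: 0.502
grasp_force: 0.0
```

```bash
sed -i 's/(66,80),(35,52)/(58,80),(25,48)/;s/w_peg/w_peg2/' peg.py; python3 peg.py
```

```text
t 17.3 p [550.7 -68.9 115.1] yaw -21.84 zt [ 0.002 -0.001 -1.   ] F [-0.4 -0.3 -0.3] op 0.502 g 0.0 j6 1.74
2909 58 zmed 67.8 ((19.33576011657715, 0.16797828674316406), (12.616827011108398, 34.285118103027344), 87.85171508789062)
2909 25 zmed 38.8 ((5.211389541625977, 1.5056934356689453), (23.18534278869629, 62.593780517578125), 78.37832641601562)
```

View pics/w_peg2.png

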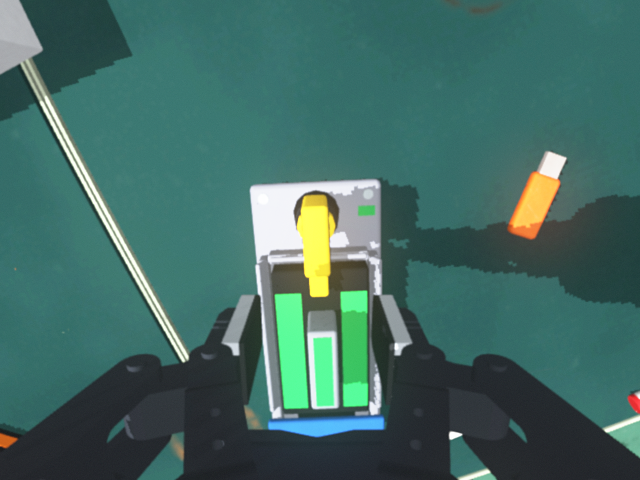

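The view shows the peg's arm at (318,290) lying over the rear end of the flat pack. I'll check the press depth from the height percentiles.

Run:
```python
from st import *; from m import big
s=pickle.load(open('wrist.pkl','rb'));h=hsv(s);H,S,V=h[...,0],h[...,1],h[...,2]
m=big((H>20)&(H<35)&(S>110)&(V>70))[0]
P=cloud(s,m)*1000;o=np.array([568.2,-76.4]);e=np.array([.9438,-.3305])
a=(P[:,:2]-o)@e
print('top',np.percentile(P[abs(a)<12][:,2],[50,80,95,99]))
for lo,hi in((-42,-36),(-34,-22)): print(lo,np.percentile(P[(a>lo)&(a<hi)][:,2],[10,50,90]))
g=big((H>50)&(H<80)&(S>150)&(V>70),3)
for k in g: print('green',k.sum(),np.median(cloud(s,k)[:,2])*1000)
t=snap('top');h=hsv(t);H,S,V=h[...,0],h[...,1],h[...,2]
y=(H>20)&(H<35)&(S>110)&(V>70);y[:200]=0;y[260:]=0;y[:,:340]=0;y[:,420:]=0
P=cloud(t,y)*1000;print('topcam',y.sum(),np.percentile(P[:,2],[50,80,95]))
t0=imaging and None
```

```text
top [67.73291927 68.37617964 68.93876047 69.35022749]
-42 [28.24423628 38.67660897 39.46142211]
-34 [21.42842376 38.42493298 39.57646041]
green 2898 28.798503406564368
green 2861 28.813138517132742
green 1075 54.81429486027323Traceback (most recent call last):
  File "<stdin>", line 12, in <module>
  File "h.py", line 18, in cloud
    v,u=np.nonzero(m&(s['z_map']>0)); o,d=rays(s,np.c_[u,v]); return o+d*s['z_map'][v,u][:,None]
                                          ~~~~^^^^^^^^^^^^^^
  File "h.py", line 12, in rays
    p=cv2.undistortPoints(np.array(uv,float).reshape(-1,1,2),K(s),np.array(s['D'],float)).reshape(-1,2)
      ~~~~~~~~~~~~~~~~~~~^^^^^^^^^^^^^^^^^^^^^^^^^^^^^^^^^^^^^^^^^^^^^^^^^^^^^^^^^^^^^^^^
cv2.error: OpenCV(4.12.0) /io/opencv/modules/calib3d/src/undistort.dispatch.cpp:347: error: (-215:Assertion failed) CV_IS_MAT(_src) && CV_IS_MAT(_dst) && (_src->rows == 1 || _src->cols == 1) && (_dst->rows == 1 || _dst->cols == 1) && _src->cols + _src->rows - 1 == _dst->rows + _dst->cols - 1 && (CV_MAT_TYPE(_src->type) == CV_32FC2 || CV_MAT_TYPE(_src->type) == CV_64FC2) && (CV_MAT_TYPE(_dst->type) == CV_32FC2 || CV_MAT_TYPE(_dst->type) == CV_64FC2) in function 'cvUndistortPointsInternal'
```

The peg came up about 2 mm when I lifted before releasing. I'll press it home from above with shut fingertips.

Call:
{"op": "send_rows", "data": {
  "plan": "-1 19.3 0 0 0;-1 19.3 0 0 0;-1 19.3 0 0 0;-1 19.3 0 0 0;-1 19.3 0 20 0;-1 19.3 0 29 0;-1 19.3 0 32 0;-1 19.3 0 34 0;-1 19.3 0 36 0;-1 19.3 0 38 0;-1 19.3 0 38 0"
}}

```text
time_s: 18.5
position: [0.568, -0.0756, 0.0801]
tool_rot: [3.085, -0.594, -0.001]
contact_force: [-18.5, 3.1, 29.0]
opening: 0.0
grasp_force: 14.5
```

```bash
python3 -c "
from st import *;st()"
```

```text
t 18.5 p [568.  -75.6  80.1] yaw -21.81 zt [-0.001  0.    -1.   ] F [-18.5   3.1  29. ] op 0.0 g 14.509253217838705 j6 1.73
```

Call:
{"op": "send_rows", "data": {
  "plan": "-1 0 0 -15 0;-1 -20 0 -40 0;-1 -20 0 -40 0;-1 -20 0 -40 0;-1 -20 0 -40 0"
}}

```text
time_s: 19.0
position: [0.5494, -0.0684, 0.116]
tool_rot: [3.085, -0.595, -0.0]
contact_force: [-0.2, 0.4, -0.1]
opening: -0.003
grasp_force: 0.0
```

Run:
```python
from st import *; from m import big
st();s=snap('wrist');h=hsv(s);H,S,V=h[...,0],h[...,1],h[...,2]
m=big((H>20)&(H<35)&(S>110)&(V>70))[0]
P=cloud(s,m)*1000;o=np.array([568.2,-76.4]);e=np.array([.9438,-.3305])
a=(P[:,:2]-o)@e
T=P[(abs(a)<25)&(P[:,2]>60)]
print('top',np.percentile(T[:,2],[50,80,95]),cv2.minAreaRect(T[:,:2].astype(np.float32)))
for lo,hi in((-42,-36),(-34,-22)): print(lo,np.percentile(P[(a>lo)&(a<hi)][:,2],[10,50,90]))
for k in big((H>50)&(H<80)&(S>150)&(V>70),3): print('green',k.sum(),np.median(cloud(s,k)[:,2])*1000)
```

```text
t 19.0 p [549.4 -68.4 116. ] yaw -21.83 zt [-0. -0. -1.] F [-0.2  0.4 -0.1] op -0.003 g 0.0 j6 1.74
top [64.62999136 65.20976031 65.70721225] ((568.4480590820312, -76.14848327636719), (12.639052391052246, 34.413326263427734), 70.74987030029297)
-42 [28.44527552 35.34095107 36.3570569 ]
-34 [21.90264104 35.30497587 36.50935591]
green 480 28.821315000053637
green 104 6.861928184950184
green 63 28.94953595644134
```

```bash
python3 -c "
from h import *
print(close_job())"
```

```text
the job is handed in; nothing more can be done
None
```

The green pack lies flat in the dock with its tongue under the blue lip. The yellow peg is turned clockwise to its stop over the end of the pack and pressed fully down, the gripper holds nothing, and the job is handed in at about 19 s.

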